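# Clamp the hub under the swing arm

### The job

Swing the arm of the clamping fixture round until its foot is over the middle of the flanged hub sitting in the nest, with the knob still up; then press the knob on the end of the arm 25 mm straight down, so that the sprung foot clamps the hub, and keep it pressed at that depth: the program finishes while still holding the knob down. Leave the nylon puck, the hammer and the steel slug where they are.

Things in the scene. Friction and masses are not known exactly. Their poses are not given: they have to be found in the camera images.
- fixture: Fixed steel clamping fixture: base plate 290 x 150 x 12 mm (x from -235 to 55 mm, y from -75 to 75 mm) with an upright post, 40 mm diameter, near one end. Origin: on the post's vertical axis (pivot of the swing arm) at table height; x points along the plate from the nest towards the post. Place and yaw vary.
- swing_arm (a joint): Angle of the grey arm about the post axis, rad, -0.6 to 1.6: 0 = along the fixture's -x, positive = counter-clockwise from above (pi/2 = along its -y). Over the nest within 0.25 of 0; starts at 0.7 to 1.2. Flat bar 36 mm wide, heights 84 to 100 mm, with a boss 48 mm wide, heights 82 to 102 mm, round its end. Swings level, stays where left, needs about 1.5 to 2 N at the knob.
- knob (a joint): How far the knob is pressed down, m: 0 is up (sprung back), 0.038 is the bottom stop. Springs return it when let go. The foot under it meets the hub at 12 mm; 25 mm of travel takes about 12 N in all, 38 mm about 20 N.
- knob_top (a point): Centre of the flat top of the plain black round knob (34 mm diameter, 28 mm tall) at the arm's end, 170 mm from the post axis, 180 mm above the table when up. Its thin stem (spring 19 mm wide) enters a brass collar (28 mm wide) whose top is 42 mm below the knob's underside when up. Press it on top or grip its sides from above; gripping it also serves to swing the arm.
- foot: Round clamping foot, 22 mm diameter and 15 mm tall, straight below the knob under the end of the arm. Origin: centre of its underside, 64 mm above the table when the knob is up. It moves down with the knob and, once on the hub, yields upward against its own spring (0.5 N per mm, plus about 1 N).
- hub: Loose plain aluminium hub to be clamped: flange 60 mm diameter and 14 mm thick with a boss of 36 mm diameter on top, 40 mm tall in all, 0.45 kg, standing upright in the nest ring on the base plate. Origin: centre of its underside, 12 mm above the table; its top is 52 mm above the table. z is its upright axis.
- nest: Fixed dark steel ring on the base plate, 82 mm outside, 64 mm inside, 8 mm high, holding the hub with 2 mm of play. Its centre lies about 170 mm from the pivot axis (within 3 mm), at a varying angle. Origin: centre of its underside, 12 mm above the table.
- nylon_puck: Bystander: loose white nylon puck, 62 mm diameter, 33 mm tall. Origin: centre of its underside.
- hammer: Bystander: loose hammer lying on the table beside the fixture, handle along its x axis, under 35 mm high.
- slug: Bystander: loose steel cylinder 38 mm diameter, 45 mm tall, with two dark spots on top. Origin: centre of its underside.
Mind the look-alikes: they are no part of the job. Leave any black or blue look-alike of the hub alone.

How it is judged:
By the outcome, as a careful person would: the job done as asked, in the order asked, and still so for the second after the job is handed in, while the arm keeps its last pose, push and grip.
It also fails if it takes over 35 s, if anything falls off the work surface, if the arm or the gripper's body presses on something with over 40 N, if the wrist force passes 120 N, or if a joint passes its speed limit or range.

### The arm

A 7-joint arm with a two-finger parallel gripper is mounted at the origin on the work surface. World frame = base frame: x ahead of the robot, y to its left, z up, the work surface at z = 0. Lengths are in m, angles in rad, forces in N, time in s.
With the tool pointing down it reaches from about 0.4 to 0.875 m from the base axis. Payload 19.3 kg.
Tool frame: the origin (TCP) lies where the fingers leave the gripper's body, on its centre line; the fingertips stand bot.tip_reach ahead of it and the grasp point (between the pads) lies 54 mm ahead of it (bot.tip_reach is the distance from the TCP to the fingertips, in m); z points along the fingers, y is the line along which they close (so a half turn about z gives the same grasp; the last joint's range is limited). The gripper opens to 85 mm and grips with 20 to 120 N. Pads are 22 mm wide; open, the fingers measure 114 mm over their backs; the gripper's body (76 mm by 85 mm) begins 54 mm behind the grasp point. The pads swing forward as they close: fully open they stand 13 mm farther back than shut.
Start: joints at [1.144, 0.521, -0.036, 1.599, 0.021, 1.021, -0.113], TCP at [0.218, -0.586, 0.304] pointing down, gripper open.
Joint ranges: [-2.91, 2.91], [-0.3, 2.13], [-1.5, 1.42], [0.17, 2.43], [-1.26, 4.41], [0.16, 1.93], [-2.52, 2.52]. Speed limits (rad/s): [1.89, 1.89, 2.39, 2.39, 3.01, 3.01, 3.01].

### API

Orientations are given as [roll, pitch, yaw] about the fixed x, y, z axes, in that order (R = Rz(yaw) Ry(pitch) Rx(roll)).
In Python, from workcell import bot gives the robot as it stands. The module is installed in compiled form; this text tells all that it offers.
- The arm moves only by the shell command python3 -m jog 'ROWS' [FORCE]. ROWS is JSON, a list that holds one entry, the list of rows, each a list of 7 numbers: the shift along the tool's x, y, z in mm, then the turn, a rotation vector about the tool's x, y, z in rad, then the opening, from 0 (shut) to 1 (fully open). In form: [[[tx, ty, tz, wx, wy, wz, fingers], ...]]. A call has 1 to 5 rows; each row shifts and turns the commanded pose from where the row before left it, along the tool's axes as they then stand; what a row does not reach is not made up. A row lasts 1/10 s, in which the tool goes at most 50 mm and 8.59 degrees, less where a joint would pass 70% of its speed; a pose out of reach is approached as far as the arm can. A call is refused whole if a number of a shift passes 50 or a number of a turn 0.15, either way. A call with a gripper value outside its range is refused whole. The fingers move at their own pace and stop on an object; FORCE is the grip in N (left out, the last holds). Time passes only in rows, so rows that do not move let the fingers close. It gives the time, the measured TCP pose, the force, the opening and the grip force at its end, in the units of the state.
- bot.observe(): the state, without advancing time (a new reading comes with each control period).
- bot.grab_frame(name): name is "side" or "top" or "wrist"; returns a dict with "img" (400x640x3 uint8, red, green, blue), "intrinsics" (3x3 intrinsics, pixels), "R" (3x3) and "t" (3): a world point X has camera coordinates R X + t; the wrist camera has in their place "tool_from_camera" (4x4, takes a point from camera to tool coordinates, whose origin is the TCP and whose axes are the flange's). Camera axes: x right, y down, z forward; pixel columns grow to the right and rows downward; lengths in m; the calibration is good to about 2 mm. A picture is of the moment at which its call begins: read the wrist's pose just before it. There is no depth.
- bot.job_done(): hands the job in; it is judged then, once.
Trained networks look in a picture, given as the dict that the camera call returned (one of the last four; its "shot" number tells which), for a name from the list of things; names that differ only in an ending like _2 or _b are one class to them, and where a whole thing is asked for, a point or a joint stands for the part that bears it (a point fixed in the world has none). Each returns a list of dicts, best first, with "conf" (0 to 1); they miss things now and then, are a little off and sometimes report something else, mostly with a low value. They report only what shows in the picture. A call takes as long as a camera call. They do not tell look-alikes from the thing itself.
- bot.trace(query, picture): "region" (400x640 bool, what is visible of it).
- bot.spot_point(query, picture): "xyz" ([x, y, z] in m, in world coordinates, good to about 4 mm: a listed point, or the origin of a listed thing).
The state is a dict: "clock": time; "qpos": joint angles; "qd": joint speeds; "joint_efforts": joint torques, N m; "position": TCP position; "tool_rot": TCP orientation; "force": force on the tool from outside, world axes, zero at the start; "moment": the same for the moment, N m; "grip_width": finger opening in m; "finger_force": force on a finger pad.
Only numpy, scipy, OpenCV 4.12 (cv2) and the standard library are available. Lean on these libraries where they do the work, as an engineer would, in place of code of your own. Each camera call takes 0.05 s, during which the arm holds its last target. There are 200 camera calls.

## Working session

There is one attempt and no reset: what is moved stays moved. The work goes in short steps, Python scripts to look and compute and a shell command to move; the robot and the scene stay as the last step left them, time stands still between calls to the robot, and variables do not carry over. Pictures are saved under pics/ and viewed, at most 10 in all, crops included, and the job is handed in when it is done.

```bash
mkdir -p pics; python3 - <<'E'
from workcell import bot
import cv2,numpy as np
s=bot.observe();print({k:np.round(v,3).tolist() for k,v in s.items()},bot.tip_reach)
for n in("top","side"):
    f=bot.grab_frame(n);cv2.imwrite(f"pics/{n}0.png",f["img"][:,:,::-1])
    for q in("fixture","knob_top","foot","hub","nest","nylon_puck","hammer","slug"):
        print(n,q,[(np.round(d["xyz"],3).tolist(),round(d["conf"],2)) for d in bot.spot_point(q,f)][:4])
E
```

```text
{'clock': 0.0, 'qpos': [1.144, 0.522, -0.036, 1.6, 0.021, 1.021, -0.113], 'qd': [-0.0, -0.001, -0.001, 0.0, -0.001, 0.001, 0.001], 'joint_efforts': [0.002, -92.709, 1.981, -36.991, 0.018, 0.008, -0.0], 'position': [0.218, -0.585, 0.303], 'tool_rot': [-3.14, 0.0, 0.357], 'force': [-0.037, 0.598, 0.334], 'moment': [-0.029, -0.024, 0.014], 'finger_force': 0.0, 'grip_width': 0.085} 0.0726
top fixture [([0.658, 0.087, -0.003], 0.62)]
top knob_top [([0.553, -0.044, 0.181], 0.95), ([0.546, 0.249, -0.001], 0.56)]
top foot []
top hub [([0.49, 0.099, 0.015], 0.96), ([0.339, 0.024, 0.003], 0.87), ([0.334, 0.111, 0.002], 0.58)]
top nest [([0.487, 0.099, 0.01], 0.97)]
top nylon_puck [([0.549, 0.249, 0.0], 0.89)]
top hammer [([0.663, 0.311, -0.001], 0.71)]
top slug [([0.426, 0.012, 0.0], 0.67), ([0.661, 0.312, -0.001], 0.28)]
side fixture [([0.658, 0.091, -0.001], 0.84)]
side knob_top [([0.552, -0.046, 0.18], 0.96)]
side foot [([0.55, -0.048, 0.066], 0.41)]
side hub [([0.492, 0.098, 0.009], 0.94), ([0.341, 0.028, 0.004], 0.93), ([0.332, 0.114, 0.001], 0.72)]
side nest [([0.492, 0.096, 0.013], 0.86)]
side nylon_puck [([0.548, 0.252, -0.001], 0.9), ([0.658, 0.089, 0.002], 0.7)]
side hammer [([0.657, 0.31, 0.003], 0.81)]
side slug [([0.431, 0.011, 0.002], 0.94)]
```

View pics/top0.png

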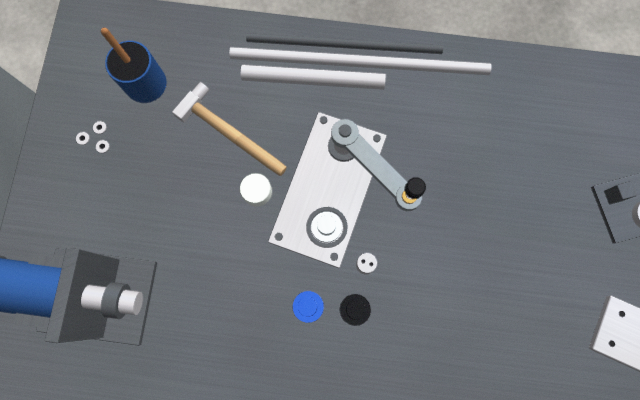

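View pics/side0.png

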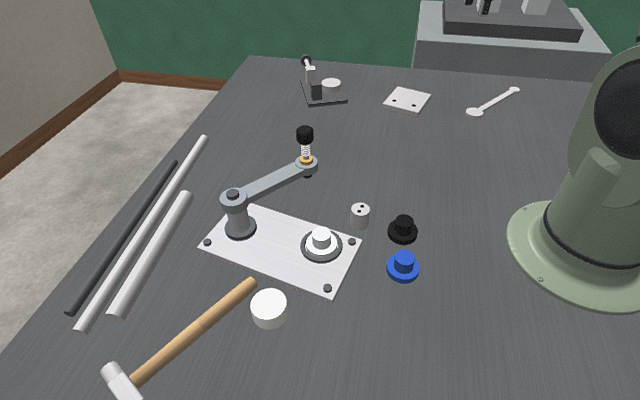

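In the top picture the black knob is at (415,187) and the post at (345,133). There are three hub candidates: an aluminium one in the nest ring at (327,226), a black one at (355,309) and a blue one at (308,306). The aluminium one fits, being plain and seated in the nest. The other two are the look-alikes. The side view agrees, with the hub at (320,240), the black one at (403,228), the blue one at (403,265) and the knob at (305,135). I'll confirm with a crop.

```bash
python3 - <<'E'
import cv2
im=cv2.imread("pics/top0.png")[110:330,250:440]
cv2.imwrite("pics/crop.png",cv2.resize(im,None,fx=2.7,fy=2.7,interpolation=2))
E
python3 -m jog '[[[31,-24,0,0,0,0,1],[31,-24,0,0,0,0,1],[31,-24,0,0,0,0,1],[31,-24,0,0,0,0,1],[31,-24,0,0,0,0,1]]]'
```

```text
clock: 1.4
position: [0.3222, -0.4177, 0.304]
tool_rot: [3.141, -0.0, 0.357]
force: [0.9, -0.5, 0.4]
grip_width: 0.0851
finger_force: 0.0
```

View pics/crop.png

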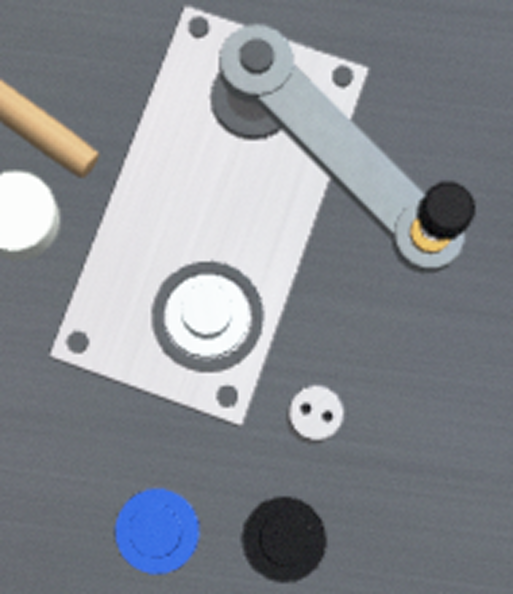

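The crop shows the plain aluminium hub in the dark ring at (207,310). The blue one (157,530) and black one (285,540) are off the plate, and the knob is at (446,210). Target confirmed.

```bash
python3 -m jog '[[[31,-24,0,0,0,0,1],[31,-24,0,0,0,0,1],[31,-24,0,0,0,0,1],[31,-24,0,0,0,0,1],[31,-24,0,0,0,0,1]]]'
python3 -m jog '[[[31,-24,0,0,0,0,1],[31,-24,0,0,0,0,1],[31,-24,0,0,0,0,1],[31,-24,0,0,0,0,1],[0,0,0,0,0,-0.11,1]]]'
python3 -m jog '[[[0,0,0,0,0,-0.11,1],[0,0,0,0,0,-0.11,1],[0,0,0,0,0,-0.11,1],[0,0,0,0,0,-0.11,1],[0,0,0,0,0,0,1]]]'
cat > h.py <<'E'
from workcell import bot
import numpy as np,cv2
from scipy.spatial.transform import Rotation as Ro
def tool_delta(target):
    s=bot.observe();R=Ro.from_euler("xyz",s["tool_rot"]).as_matrix()
    return np.round(1000*R.T@(np.array(target)-s["position"]),1)
def look(q,names=("top","side")):
    for n in names:
        f=bot.grab_frame(n)
        for k in q:
            print(n,k,[(np.round(d["xyz"],4).tolist(),round(d["conf"],2)) for d in bot.spot_point(k,f)][:2])
        yield n,f
E
python3 - <<'E'
from h import *
for n,f in look(["knob_top","fixture","hub","nest"],("top","side","wrist")): cv2.imwrite(f"pics/{n}1.png",f["img"][:,:,::-1])
print(bot.observe()["qpos"],tool_delta([.5525,-.045,.224]))
E
```

```text
clock: 1.9
position: [0.4256, -0.2511, 0.3041]
tool_rot: [3.141, -0.0, 0.357]
force: [-0.0, 0.1, 0.5]
grip_width: 0.086
finger_force: 0.0
clock: 2.4
position: [0.5099, -0.1142, 0.304]
tool_rot: [-3.141, -0.002, 0.472]
force: [-0.2, -1.4, -0.6]
grip_width: 0.0855
finger_force: 0.0
clock: 2.9
position: [0.5076, -0.1193, 0.3039]
tool_rot: [3.142, -0.0, 0.909]
force: [0.0, 0.2, 0.0]
grip_width: 0.0856
finger_force: 0.0
top knob_top [([0.5511, -0.0413, 0.177], 0.89)]
top fixture [([0.6585, 0.088, -0.0001], 0.59)]
top hub [([0.3405, 0.0247, -0.0016], 0.86), ([0.4884, 0.0972, 0.0126], 0.74)]
top nest [([0.488, 0.0973, 0.0096], 0.55)]
side knob_top [([0.5498, -0.0457, 0.1779], 0.79), ([0.6591, 0.3096, 0.0045], 0.42)]
side fixture [([0.6573, 0.083, 0.0011], 0.76)]
side hub [([0.4896, 0.0951, 0.0123], 0.84), ([0.3364, 0.1145, 0.0011], 0.79)]
side nest [([0.4915, 0.0966, 0.0127], 0.57)]
wrist knob_top [([0.5506, -0.0458, 0.1798], 0.7)]
wrist fixture []
wrist hub [([0.4927, 0.0935, 0.0158], 0.96), ([0.3347, 0.1128, -0.0002], 0.91)]
wrist nest []
[ 0.37658564  0.37292971 -0.33550725  1.85850014  0.14965123  0.93462429
 -0.69088008] [ 86.1 -10.4  79.9]
```

View pics/wrist1.png

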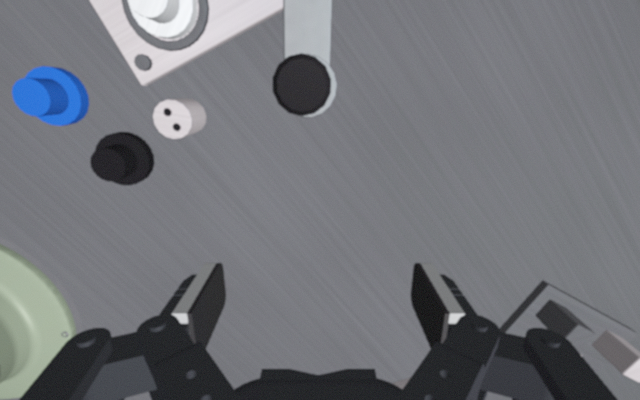

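The wrist view shows the knob at (301,85), ahead of the open fingers, and nothing is in the way.

```bash
python3 -m jog '[[[28,-4,0,0,0,0,1],[28,-4,0,0,0,0,1],[29,-4,0,0,0,0,1],[0,0,0,0,0,0,1]]]'
python3 -m jog '[[[0,0,20,0,0,0,1],[0,0,20,0,0,0,1],[0,0,20,0,0,0,1],[0,0,20,0,0,0,1],[0,0,0,0,0,0,1]]]'
python3 - <<'E'
from h import *
for n,f in look(["knob_top"],("top","side","wrist")): pass
cv2.imwrite(f"pics/{n}2.png",f["img"][:,:,::-1])
print(tool_delta([.551,-.0447,.224]))
E
```

```text
clock: 4.05
position: [0.5518, -0.0413, 0.3039]
tool_rot: [-3.141, -0.002, 0.911]
force: [-1.0, -0.7, -0.1]
grip_width: 0.0852
finger_force: 0.0
clock: 4.55
position: [0.5493, -0.0454, 0.2219]
tool_rot: [-3.139, 0.002, 0.907]
force: [-0.2, 0.6, 0.2]
grip_width: 0.0854
finger_force: 0.0
top knob_top []
side knob_top [([0.548, -0.0478, 0.1755], 0.9)]
wrist knob_top [([0.5507, -0.0477, 0.1794], 0.75)]
[ 0.3 -0.1  0.9]
```

View pics/wrist2.png

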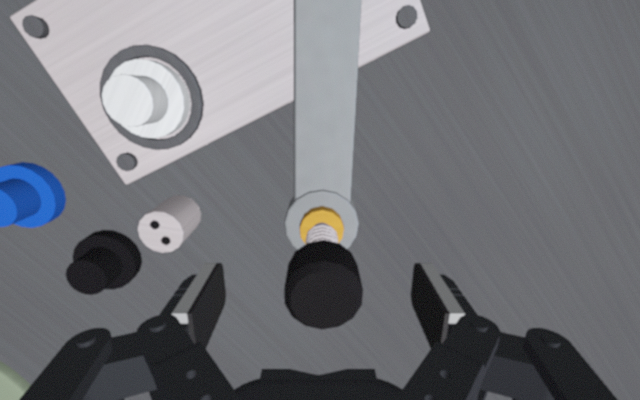

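The knob at (323,285) lies centred between the pads at (222,265) and (415,265), with the arm bar along tool x. Closing on it.

```bash
python3 -m jog '[[[0,0,0,0,0,0,0.3],[0,0,0,0,0,0,0.3],[0,0,0,0,0,0,0.3],[0,0,0,0,0,0,0.3],[0,0,0,0,0,0,0.3]]]' 60
python3 -m jog '[[[0,0,0,0,0,0,0.2],[0,0,0,0,0,0,0.2],[0,0,0,0,0,0,0.2]]]' 60
python3 - <<'E'
from h import *
for n,f in look(["knob_top"],("side","wrist")): pass
cv2.imwrite(f"pics/{n}3.png",f["img"][:,:,::-1])
s=bot.observe();print(s["position"],s["tool_rot"],s["force"])
E
```

```text
clock: 5.35
position: [0.5506, -0.045, 0.224]
tool_rot: [3.141, -0.0, 0.907]
force: [-0.6, -0.2, 1.1]
grip_width: 0.0324
finger_force: 59.3
clock: 5.65
position: [0.5506, -0.045, 0.224]
tool_rot: [3.141, -0.0, 0.907]
force: [1.1, -1.6, 2.1]
grip_width: 0.0322
finger_force: 59.3
side knob_top [([0.548, -0.0466, 0.1758], 0.57), ([0.429, 0.0123, 0.0012], 0.4)]
wrist knob_top [([0.549, -0.0428, 0.1764], 0.98)]
[ 0.55057429 -0.04492188  0.22391907] [ 3.14151360e+00 -3.96861202e-05  9.06731868e-01] [ 0.63084538 -1.15002239  1.22025261]
```

```bash
python3 -m jog '[[[0.6,-13.6,0,0,0,0.08,0.2],[0.6,-13.6,0,0,0,0.08,0.2],[0.6,-13.6,0,0,0,0.08,0.2],[0,0,0,0,0,0,0.2],[0,0,0,0,0,0,0.2]]]'
python3 - <<'E'
from h import *
for n,f in look(["knob_top"],("top","side","wrist")): pass
s=bot.observe();R=Ro.from_euler("xyz",s["tool_rot"]).as_matrix();print(s["position"],s["tool_rot"],"F tool",R.T@s["force"],"M",R.T@s["moment"])
E
```

```text
clock: 6.35
position: [0.5224, -0.0148, 0.2244]
tool_rot: [3.141, -0.002, 0.668]
force: [4.2, 3.4, 2.5]
grip_width: 0.0322
finger_force: 59.8
top knob_top []
side knob_top [([0.5224, -0.0154, 0.1789], 0.59)]
wrist knob_top [([0.5197, -0.0144, 0.1805], 0.82)]
[ 0.52254307 -0.0150478   0.22423305] [ 3.14139091e+00 -2.28456693e-03  6.67433470e-01] F tool [ 7.19231127 -0.90367449 -0.80630218] M [0.09286937 1.3162498  0.16069454]
```

```bash
python3 -m jog '[[[1.5,-13.6,0,0,0,0.08,0.2],[1,-13.6,0,0,0,0.08,0.2],[0.8,-13.6,0,0,0,0.08,0.2],[0,0,0,0,0,0,0.2],[0,0,0,0,0,0,0.2]]]'
python3 - <<'E'
from h import *
for n,f in look(["knob_top","hub"],("side","wrist")): pass
s=bot.observe();R=Ro.from_euler("xyz",s["tool_rot"]).as_matrix();print(s["position"],s["tool_rot"],"F tool",R.T@s["force"],"M",R.T@s["moment"])
E
```

```text
clock: 7.15
position: [0.5027, 0.0208, 0.2243]
tool_rot: [3.141, -0.002, 0.428]
force: [5.4, 2.2, 2.0]
grip_width: 0.0324
finger_force: 60.0
side knob_top [([0.5001, 0.0192, 0.1759], 0.75)]
side hub [([0.3421, 0.0283, 0.0007], 0.94), ([0.4891, 0.0982, 0.0129], 0.71)]
wrist knob_top [([0.5014, 0.0187, 0.1784], 0.71)]
wrist hub [([0.4913, 0.0947, 0.0141], 0.79), ([0.3339, 0.1093, -0.0004], 0.69)]
[0.50277326 0.02049784 0.22427473] [-3.14149986e+00 -2.36369611e-03  4.27213505e-01] F tool [ 5.86798499 -0.42504391 -1.40972515] M [0.13975838 1.27194322 0.14850523]
```

```bash
python3 -m jog '[[[2,-13.6,0,0,0,0.08,0.2],[1,-13.6,0,0,0,0.08,0.2],[1,-13.6,0,0,0,0.08,0.2],[0,0,0,0,0,0,0.2],[0,0,0,0,0,0,0.2]]]'
python3 -m jog '[[[1.4,-13.6,0,0,0,0.08,0.2],[0.8,-13.6,0,0,0,0.08,0.2],[0,0,0,0,0,0,0.2],[0,0,0,0,0,0,0.2]]]'
python3 - <<'E'
from h import *
for n,f in look(["knob_top","hub","nest","fixture"],("top","side","wrist")): cv2.imwrite(f"pics/{n}4.png",f["img"][:,:,::-1])
s=bot.observe();R=Ro.from_euler("xyz",s["tool_rot"]).as_matrix();print(s["position"],s["tool_rot"],"F tool",R.T@s["force"],"M",R.T@s["moment"])
E
```

```text
clock: 7.95
position: [0.4922, 0.0596, 0.2241]
tool_rot: [-3.142, -0.001, 0.189]
force: [3.9, 1.1, 2.0]
grip_width: 0.0323
finger_force: 60.2
clock: 8.35
position: [0.4904, 0.0862, 0.2239]
tool_rot: [3.142, -0.0, 0.029]
force: [4.3, -0.2, 1.7]
grip_width: 0.0325
finger_force: 60.3
top knob_top []
top hub [([0.3298, 0.1089, 0.0004], 0.57)]
top nest []
top fixture []
side knob_top [([0.4888, 0.0844, 0.1779], 0.51)]
side hub [([0.4891, 0.0978, 0.013], 0.82), ([0.3341, 0.1166, 0.0004], 0.79)]
side nest [([0.4927, 0.0947, 0.0153], 0.76), ([0.4876, 0.0858, 0.1756], 0.29)]
side fixture [([0.6591, 0.0871, -0.001], 0.66)]
wrist knob_top [([0.4882, 0.0893, 0.1778], 0.63)]
wrist hub [([0.3378, 0.1112, 0.0024], 0.75)]
wrist nest []
wrist fixture []
[0.49035119 0.08602838 0.22398544] [ 3.14156430e+00 -4.95823800e-04  2.73748579e-02] F tool [ 4.52413521  0.03736472 -1.80548785] M [0.0447868  1.13237805 0.02042002]
```

View pics/side4.png

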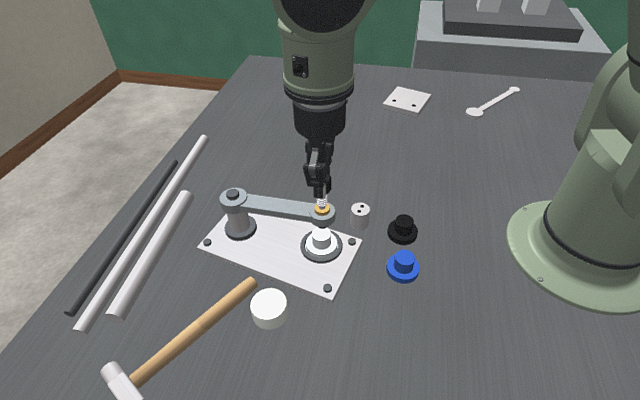

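The side view shows the arm over the nest: collar at (322,210), hub directly below at (320,240). About 11 mm of swing remains.

```bash
python3 -m jog '[[[0.6,-5.4,0,0,0,0.031,0.2],[0.4,-5.4,0,0,0,0.031,0.2],[0,0,0,0,0,0,0.2],[0,0,0,0,0,0,0.2]]]'
python3 - <<'E'
from h import *
for n,f in look(["knob_top","hub","nest","foot"],("side","wrist","side")): cv2.imwrite(f"pics/{n}5.png",f["img"][:,:,::-1])
im=cv2.imread("pics/side5.png")[130:290,220:420]
cv2.imwrite("pics/c5.png",cv2.resize(im,None,fx=3.7,fy=3.7,interpolation=2))
# projected expected points: hub top, foot, collar for the TCP xy
s=bot.observe();x,y=s["position"][:2]
for p in ([x,y,.102],[x,y,.064],[x,y,.052],[.4905,.0967,.052],[.4905,.0967,.026]):
    c=f["R"]@np.array(p)+f["t"];u=f["intrinsics"]@c;print(p,((u[:2]/u[2])-[220,130])*3.7)
R=Ro.from_euler("xyz",s["tool_rot"]).as_matrix();print(s["position"],s["tool_rot"],"F tool",R.T@s["force"],"M",R.T@s["moment"])
E
```

```text
clock: 9.5
position: [0.4909, 0.097, 0.2239]
tool_rot: [3.141, 0.0, -0.034]
force: [1.9, 0.0, 2.3]
grip_width: 0.0324
finger_force: 60.3
side knob_top [([0.4897, 0.0971, 0.1785], 0.81)]
side hub [([0.3302, 0.1113, -0.0031], 0.83), ([0.4868, 0.0997, 0.0102], 0.78)]
side nest [([0.4938, 0.0965, 0.0137], 0.83)]
side foot []
wrist knob_top [([0.4894, 0.1003, 0.1789], 0.88)]
wrist hub [([0.3363, 0.1115, -0.0014], 0.61)]
wrist nest [([0.4896, 0.0981, 0.1787], 0.72)]
wrist foot []
side knob_top [([0.4886, 0.0948, 0.1751], 0.68)]
side hub [([0.4894, 0.0981, 0.0125], 0.9), ([0.3337, 0.1125, -0.0033], 0.82)]
side nest [([0.4936, 0.0949, 0.0126], 0.92)]
side foot [([0.6574, 0.3106, 0.0057], 0.7)]
[np.float64(0.4909215465430001), np.float64(0.09748812287140889), 0.102] [369.80853082 313.17436099]
[np.float64(0.4909215465430001), np.float64(0.09748812287140889), 0.064] [371.3496412  366.24518994]
[np.float64(0.4909215465430001), np.float64(0.09748812287140889), 0.052] [371.81271012 382.19177732]
[0.4905, 0.0967, 0.052] [372.96462671 381.15791148]
[0.4905, 0.0967, 0.026] [373.90292628 414.47024877]
[0.49092155 0.09748812 0.22390123] [ 3.14156427e+00  6.88595013e-05 -3.53410060e-02] F tool [ 2.20342226  3.25833238 -0.98896886] M [-0.59028802  0.58825407  0.21402769]
```

View pics/c5.png

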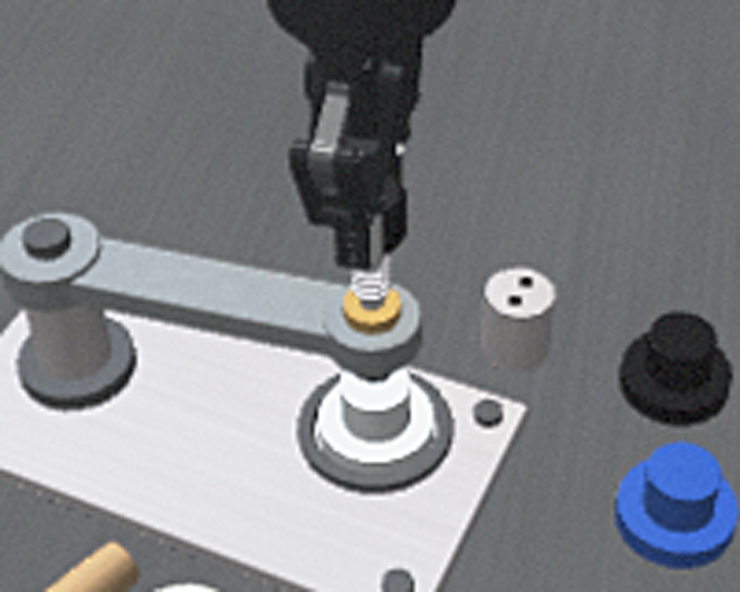

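In the crop, the collar (372,305), the foot (375,370) and the hub's boss top (375,390) are all in one vertical line, so it is aligned to about 1 mm. Pressing now.

```bash
python3 -m jog '[[[0,0,5,0,0,0,0.2],[0,0,5,0,0,0,0.2],[0,0,0,0,0,0,0.2],[0,0,0,0,0,0,0.2]]]'
python3 -m jog '[[[0,0,5,0,0,0,0.2],[0,0,5,0,0,0,0.2],[0,0,5,0,0,0,0.2],[0,0,0,0,0,0,0.2],[0,0,0,0,0,0,0.2]]]'
python3 - <<'E'
from h import *
for n,f in look(["knob_top","hub"],("side","wrist","side")): cv2.imwrite(f"pics/{n}6.png",f["img"][:,:,::-1])
im=cv2.imread("pics/side6.png")[130:290,220:420]
cv2.imwrite("pics/c6.png",cv2.resize(im,None,fx=3.7,fy=3.7,interpolation=2))
s=bot.observe();print(s["position"],s["tool_rot"],s["force"])
E
```

```text
clock: 10.65
position: [0.4909, 0.0975, 0.2137]
tool_rot: [3.142, 0.0, -0.035]
force: [2.3, -2.3, 3.4]
grip_width: 0.0322
finger_force: 60.3
clock: 11.15
position: [0.4909, 0.0976, 0.1991]
tool_rot: [-3.142, -0.0, -0.035]
force: [-1.2, -3.4, 12.8]
grip_width: 0.0323
finger_force: 61.1
side knob_top [([0.4876, 0.0982, 0.1513], 0.61)]
side hub [([0.3339, 0.1119, -0.0007], 0.78), ([0.4888, 0.0965, 0.0108], 0.72)]
wrist knob_top [([0.4881, 0.0992, 0.1497], 0.91)]
wrist hub [([0.334, 0.1137, 0.0001], 0.68), ([0.4876, 0.0983, 0.1568], 0.46)]
side knob_top [([0.4863, 0.094, 0.1521], 0.5)]
side hub [([0.3317, 0.1149, -0.0014], 0.91), ([0.3372, 0.031, 0.0009], 0.71)]
[0.49096309 0.09755823 0.19922107] [-3.14149175e+00 -3.05075830e-04 -3.52970282e-02] [-0.84876241 -2.43951719 12.72390572]
```

View pics/c6.png

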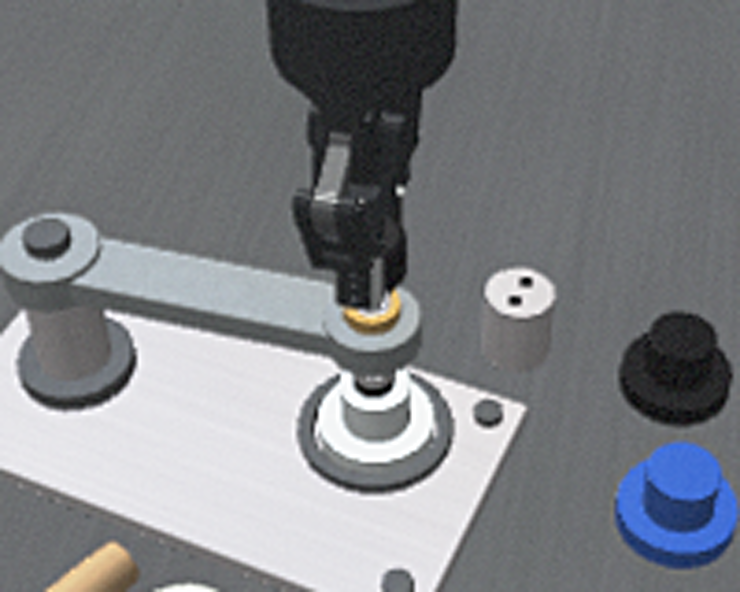

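The foot sits centred on the hub's boss at (375,385). The TCP is 24.7 mm down with 12.7 N on the wrist, which matches 25 mm of travel, and nothing else has moved. Handing in while still holding.

```bash
python3 -c "
from workcell import bot
print(bot.job_done())"
```

```text
the job is handed in; nothing more can be done
None
```

I swung the fixture arm over the hub to within about 1 mm, pressed the knob about 25 mm down (24.7 mm measured at the tool, 12.7 N) to clamp the hub, and handed in the job with the knob still held down; the puck, hammer and slug were left alone.

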